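Set up the right wax tube in the sloping saw cradle

ROBOT

A 6-joint arm with a two-finger parallel gripper is mounted at the origin on the work surface. World frame = base frame: x ahead of the robot, y to its left, z up, the work surface at z = 0. Lengths are in m, angles in rad, forces in N, time in s.
With the tool pointing down it reaches from about 0.35 to 0.975 m from the base axis. Payload 4.9 kg.
Tool frame: the origin (TCP) lies midway between the tips of the shut fingers; the grasp point (between the pads) lies ctrl.tcp_to_grasp behind it (ctrl.tcp_to_grasp is the distance from the TCP to the grasp point, in m); z points along the fingers, y is the direction in which the jaws open and shut (so a half turn about z gives the same grasp; the last joint's range is limited). The gripper opens to 85 mm and grips with 20 to 120 N. Pads are 22 mm wide; open, the fingers measure 114 mm over their backs; the gripper's body (76 mm by 85 mm) begins 54 mm behind the grasp point. The pads swing forward as they close: fully open they stand 13 mm farther back than shut.
Start: joints at [-1.317, 0.053, 1.613, -0, 1.476, -0.119], TCP at [0.228, -0.582, 0.231] pointing down, gripper open.
Joint ranges: [-3.01, 3.01], [-1.01, 2.22], [0.06, 2.58], [-1.02, 4.17], [0.09, 2.62], [-3.14, 3.14]. Speed limits (rad/s): [2.57, 2.57, 3.14, 3.14, 3.14, 3.14].

INTERFACE

Orientations are given as a rotation vector (axis times angle).
In Python, from station import ctrl, get_image, calibration, finish_job, models gives the robot as it stands.
- The arm moves only by the shell command python3 -m creep 'ROWS' [FORCE]. ROWS is JSON, a list of rows, each a list of 7 numbers: the opening, from 0 (shut) to 1 (fully open), then the shift along the tool's x, y, z in m, then the turn, a rotation vector about the tool's x, y, z in degrees. A call has 1 to 20 rows; each row shifts and turns the commanded pose from where the row before left it, along the tool's axes as they then stand; what a row does not reach is not made up. A row lasts 1/10 s, in which the tool goes at most 50 mm and 8.59 degrees, less where a joint would pass 70% of its speed; a pose out of reach is approached as far as the arm can. A call with a gripper value outside its range is refused whole. The fingers move at their own pace and stop on an object; FORCE is the grip in N (left out, the last holds). Time passes only in rows, so rows that do not move let the fingers close. It gives the time, the measured TCP pose, the force and the opening at its end, in the units of the state.
- ctrl.get_obs(): the state, without advancing time (a new reading comes with each control period).
- get_image(name): name is "scene" or "top" or "wrist"; returns the picture (480x640x3 uint8, red, green, blue); there is no depth.
- calibration(name): a dict with "mtx" (3x3 intrinsics, pixels), "R" (3x3) and "t" (3): a world point X has camera coordinates R X + t. Camera axes: x right, y down, z forward; pixel columns grow to the right and rows downward; lengths in m; the calibration is good to about 2 mm. A picture is of the moment at which its call begins: read the wrist's pose just before it. calibration takes no time and is no camera call; for the wrist camera it gives the pose at the moment of the call.
- finish_job(): hands the job in, once; it reports no verdict.
Trained networks look in the newest picture that a camera, given by its name, has taken for a name from the list of things; names that differ only in an ending like _2 or _b are one class to them, and where a whole thing is asked for, a point or a joint stands for the part that bears it (a point fixed in the world has none). Each returns a list of dicts, best first, with "conf" (0 to 1); they miss things now and then, are a little off and sometimes report something else, mostly with a low value. They report only what shows in the picture. A call takes as long as a camera call. They do not tell look-alikes from the thing itself.
- models.search_frame(camera, name): "extent" ([left, top, right, bottom] in pixels, round what is visible of it).
The state is a dict: "t": time; "q": joint angles; "dq": joint speeds; "effort": joint torques, N m; "tool_pos": TCP position; "tool_rot": TCP orientation; "contact_force": force on the tool from outside, world axes, zero at the start; "wrist_torque": the same for the moment, N m; "opening": finger opening in m.
Only numpy, scipy, OpenCV 4.12 (cv2) and the standard library are available. Lean on these libraries where they do the work, as an engineer would, in place of code of your own. Each camera call takes 0.05 s, during which the arm holds its last target. There are 200 camera calls.

TASK

Three green wax tubes that differ only in thickness lie in the wooden rack: take the middle-sized one (34 mm thick) and lay it in the red saddles of the sloping saw cradle, its lower end against the brass stop, ready for sawing. Wax dents, so grip lightly (under about 50 N), set it down while still holding it rather than dropping it, and do not ram it into the cradle. Leave the other two tubes in the rack and everything else on the bench where it is.

Things in the scene. Friction and masses are not known exactly. Their poses are not given: they have to be found in the camera images.
- tube_mid: The tube wanted: dark green hard-wax tube with a solid-looking round outside, 34 mm diameter, 130 mm long, about 100 g. Origin at its centre (on the axis, mid-length); its x axis runs along the tube; the two ends are alike. At the start it lies level in one of the rack's three places, which one varies.
- tube_thin: Look-alike wax tube, same green and length, 24 mm diameter. Origin at its centre, x along the tube. Stays in the rack.
- tube_thick: Look-alike wax tube, same green and length, 44 mm diameter. Origin at its centre, x along the tube. Stays in the rack.
- rack: Low wooden rack, fixed: a 170 x 250 x 12 mm board with three places at y = -80, 0, +80 mm. In each a tube lies level along the rack's x on two V saddles (at x = -50 and +50 mm, 16 mm thick, tips 42 mm above the bench); between them the tube's middle 84 mm is free at both sides, down to the board. Origin: centre of the underside. The 34 mm tube's axis lies 48 mm above the bench.
- bed: Sloping aluminium bed, 150 x 64 mm, fixed, inclined 40 degrees. Origin: centre of its upper face, 75 mm above the bench. x runs up the slope (towards the robot's right); y across; z square to the face. Two red V saddles at x = -42 and +42 mm (16 mm thick, tips 30 mm above the face, 23 mm to each side) carry the tube along x; the 68 mm between them is free for fingers, down to the face.
- seat (a point): Where the centre of the 34 mm tube is when it lies properly on the saddles with its lower end against the stop: 36 mm off the bed's face above the bed's origin. Axes as bed.
- jar: Bystander: amber glass jar with a black lid, 60 mm across, 75 mm high; origin at the centre of its underside. Leave alone.
- hammer: Bystander: chasing hammer lying on the bench, 240 mm long, wooden handle; origin at its underside, x along its length. Leave alone.
- bowl: Bystander: blue ceramic bowl, 90 mm across, 40 mm high; origin at the centre of its underside. Leave alone.
- mandrel: Bystander: steel ring mandrel, a slim upright cone 160 mm high on a 70 mm round foot; origin at the centre of its underside. Leave alone.
- ring_box: Bystander: dark red ring box, 70 x 80 x 45 mm; origin at the centre of its underside. Leave alone.
- cradle: The saw cradle's dark steel base plate, 180 x 100 x 15 mm, carrying the bed. Origin: centre of its underside on the bench, 75 mm below the bed's origin; level, x the way the slope rises. Two thin steel saw-guide uprights, 50 mm high, stand on the bed near its upper end (bed x = +64 mm, y = -29 and +29 mm).
- stop (a point): Brass stop plate across the bed's lower end, 50 mm wide, 45 mm high. The point lies in its face (bed x = -65 mm) on the axis of the properly laid tube, 36 mm off the bed's face. Axes as bed.
There are look-alikes about, which are no part of the job. What is shaped like the cradle but pink is not meant.

How it is judged:
By the outcome, as a careful person would: the job done as asked, in the order asked, and still so for the second after the job is handed in, with the robot touching nothing.
It also fails if it takes over 38 s, if anything falls off the work surface, if the arm or the gripper's body presses on something with over 40 N, if the wrist force passes 120 N, or if a joint passes its speed limit or range.

## Working session

There is one attempt and no reset: what is moved stays moved. The work goes in short steps, Python scripts to look and compute and a shell command to move; the robot and the scene stay as the last step left them, time stands still between calls to the robot, and variables do not carry over. Pictures are saved under pics/ and viewed, about 8 in all and at most 12, crops included, and the job is handed in when it is done.

```bash
ls; mkdir -p pics; python3 - <<'E'
from station import ctrl,get_image,calibration,models
import cv2
for c in ["scene","top"]:
    im=get_image(c); cv2.imwrite(f"pics/{c}0.png",im[:,:,::-1])
    k=calibration(c); print(c,k)
    for n in ["tube_mid","rack","bed","cradle","stop"]:
        print(n,[(round(d["conf"],2),[round(v) for v in d["extent"]]) for d in models.search_frame(c,n)][:5])
print(ctrl.get_obs(),ctrl.tcp_to_grasp)
E
```

```text
pics
scene {'mtx': array([[549.68256064,   0.        , 325.5227484 ],
       [  0.        , 549.68256064, 239.95514059],
       [  0.        ,   0.        ,   1.        ]]), 'R': array([[-0.31203322,  0.94977807,  0.02359838],
       [ 0.5480508 ,  0.20023088, -0.81212556],
       [-0.77606417, -0.24047704, -0.58300532]]), 't': array([ 0.17663643, -0.22643798,  1.80312499])}
tube_mid [(0.72, [439, 263, 474, 302])]
rack [(0.89, [362, 247, 483, 326]), (0.28, [350, 314, 393, 350])]
bed [(0.81, [279, 161, 331, 220]), (0.8, [197, 191, 258, 256])]
cradle [(0.96, [268, 164, 339, 230]), (0.56, [192, 191, 268, 270])]
stop [(0.74, [279, 162, 335, 216]), (0.72, [199, 193, 257, 256]), (0.18, [378, 242, 412, 276])]
top {'mtx': array([[602.99046987,   0.        , 320.50404408],
       [  0.        , 602.99046987, 237.84730509],
       [  0.        ,   0.        ,   1.        ]]), 'R': array([[-0.0042486 , -0.99985533, -0.01647008],
       [-0.98862247,  0.00667618, -0.15026991],
       [ 0.15035813,  0.01564426, -0.98850781]]), 't': array([0.01622246, 0.56493879, 1.41519876])}
tube_mid [(0.57, [18
[... 272 characters left out ...]
477, 258]), (0.25, [408, 153, 441, 181])]
{'t': 0.6, 'q': array([-1.31695684e+00,  5.26509360e-02,  1.61286683e+00,  1.76381245e-06,
        1.47604642e+00, -1.19004022e-01]), 'dq': array([ 0.00019559,  0.00030779,  0.00041287, -0.00085085,  0.00030832,
        0.00029893]), 'effort': array([-1.80405091e-04, -3.93409252e+01, -3.70231211e+01, -1.02401523e-04,
        6.98999156e-04, -2.17825416e-06]), 'tool_pos': array([ 0.22765985, -0.58204355,  0.23135386]), 'tool_rot': array([3.08713282e+00, 5.82269342e-01, 5.76465958e-06]), 'contact_force': array([-0.08887781,  0.54675425, -0.8849431 ]), 'wrist_torque': array([-0.00177215, -0.02328722, -0.04856931]), 'opening': 0.08516320631335625} 0.0187
```

```bash
python3 - <<'E'
import cv2
a=cv2.imread("pics/top0.png")[130:390,110:510]; cv2.imwrite("pics/t0c.png",cv2.resize(a,(800,520),interpolation=cv2.INTER_CUBIC))
a=cv2.imread("pics/scene0.png")[140:380,180:500]; cv2.imwrite("pics/s0c.png",cv2.resize(a,(800,600),interpolation=cv2.INTER_CUBIC))
E
```

```text
(no output)
```

View pics/t0c.png

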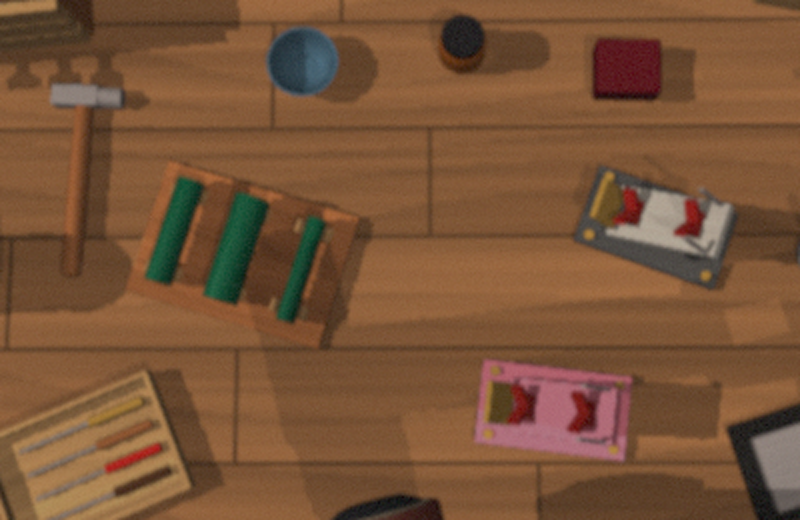

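View pics/s0c.png

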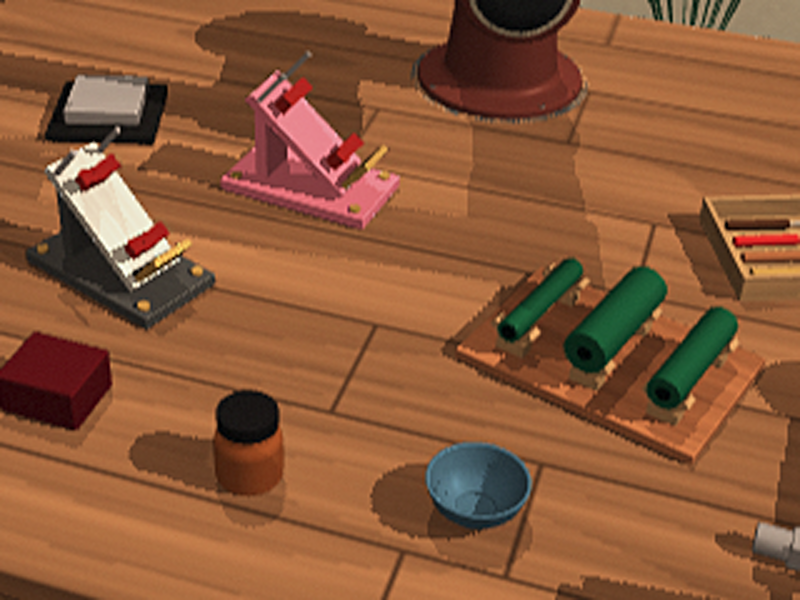

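```bash
cat > h.py <<'E'
import numpy as np,cv2
from scipy.spatial.transform import Rotation as Rn
def ray(k,px,z):
    K,R,t=k["mtx"],k["R"],k["t"]; c=-R.T@t
    d=R.T@np.linalg.inv(K)@np.array([px[0],px[1],1.]); return c+d*(z-c[2])/d[2]
def proj(k,X):
    p=(np.atleast_2d(X)@k["R"].T+k["t"])@k["mtx"].T; return p[:,:2]/p[:,2:]
E
python3 - <<'E'
from h import *
from station import calibration
k=calibration("top"); im=cv2.imread("pics/top0.png")
hsv=cv2.cvtColor(im,cv2.COLOR_BGR2HSV)
m=cv2.inRange(hsv,(60,90,30),(90,255,255))
n,l,s,c=cv2.connectedComponentsWithStats(m)
for i in range(1,n):
    if s[i,4]<150: continue
    cnt=cv2.findContours((l==i).astype('uint8'),0,2)[0][0]; r=cv2.minAreaRect(cnt); b=cv2.boxPoints(r)
    P=np.array([ray(k,p,.048)[:2] for p in b]); e=[P[1]-P[0],P[2]-P[1]]
    print(np.round(r[0]),ray(k,r[0],.048).round(4),[ (np.linalg.norm(v).round(4),np.degrees(np.arctan2(v[1],v[0])).round(1)) for v in e])
q=[(410,213.5),(478,234),(466,273.5),(398,249)]
P=np.array([ray(k,p,.015)[:2] for p in q]);print(P.round(3),P.mean(0).round(4))
for a,b in [(0,1),(3,2),(0,3),(1,2)]:
    v=P[b]-P[a]; print(np.linalg.norm(v).round(3),np.degrees(np.arctan2(v[1],v[0])).round(1))
E
```

```text
[197. 245.] [0.5489 0.3116 0.048 ] [(np.float64(0.1252), np.float64(-16.9)), (np.float64(0.0288), np.float64(-108.9))]
[228. 254.] [0.5275 0.2366 0.048 ] [(np.float64(0.1279), np.float64(-17.3)), (np.float64(0.0395), np.float64(-108.9))]
[260. 264.] [0.5017 0.158  0.048 ] [(np.float64(0.1259), np.float64(-17.4)), (np.float64(0.02), np.float64(-108.5))]
[[ 0.629 -0.208]
 [ 0.576 -0.373]
 [ 0.479 -0.34 ]
 [ 0.54  -0.176]] [ 0.5561 -0.2745]
0.173 -107.6
0.175 -110.5
0.094 160.3
0.103 161.1
```

```bash
cat >> h.py <<'E'
def rel(ctrl,target_pos,target_R):
    o=ctrl.get_obs(); R=Rn.from_rotvec(o["tool_rot"]).as_matrix()
    print("t",round(o["t"],2),"pos",o["tool_pos"].round(4),"q",o["q"].round(2),"F",o["contact_force"].round(1),"op",round(o["opening"],4))
    print("shift mm (tool now)",(R.T@(np.array(target_pos)-o["tool_pos"])*1e3).round(1),"turn deg",np.degrees(Rn.from_matrix(R.T@target_R).as_rotvec()).round(2))
def down(h):
    h=np.radians(h);x=np.array([np.cos(h),np.sin(h),0]);z=np.array([0,0,-1.]);return np.c_[x,np.cross(z,x),z]
E
python3 - <<'E'
from h import *
from station import calibration,ctrl
k=calibration("wrist");o=ctrl.get_obs();R=Rn.from_rotvec(o["tool_rot"]).as_matrix()
print(k["mtx"].round(0),(k["R"]@R).round(3),(R.T@(-k["R"].T@k["t"]-o["tool_pos"])).round(4))
rel(ctrl,[.49,-.22,.33],down(71)); rel(ctrl,[.49,-.22,.33],R)
E
```

```text
[[416.   0. 318.]
 [  0. 416. 233.]
 [  0.   0.   1.]] [[ 0.     1.    -0.001]
 [-0.965  0.    -0.264]
 [-0.264  0.001  0.965]] [ 0.0662 -0.0002 -0.1435]
t 0.6 pos [ 0.2277 -0.582   0.2314] q [-1.32  0.05  1.61  0.    1.48 -0.12] F [-0.1  0.5 -0.9] op 0.0852
shift mm (tool now) [ 376.2 -241.6  -98.7] turn deg [  0.     0.   -49.64]
t 0.6 pos [ 0.2277 -0.582   0.2314] q [-1.32  0.05  1.61  0.    1.48 -0.12] F [-0.1  0.5 -0.9] op 0.0852
shift mm (tool now) [ 376.2 -241.6  -98.7] turn deg [0. 0. 0.]
```

```bash
python3 -m creep '[[0.65,0.020,-0.009,-0.020,0,0,0],[0.65,0.0445,-0.020,-0.020,0,0,0],[0.65,0.0445,-0.020,-0.010,0,0,0],[0.65,0.0445,-0.020,-0.010,0,0,0],[0.65,0.0445,-0.020,-0.010,0,0,0],[0.65,0.0445,-0.020,-0.010,0,0,0],[0.65,0.0445,-0.020,-0.010,0,0,0],[0.65,0.0445,-0.020,-0.010,0,0,0],[0.65,0.0445,-0.020,0,0,0,0],[0.65,0.0445,-0.020,0,0,0,0],[0.65,0.025,-0.010,0,0,0,0],[0.65,0,0,0,0,0,-8.3],[0.65,0,0,0,0,0,-8.3],[0.65,0,0,0,0,0,-8.3],[0.65,0,0,0,0,0,-8.3],[0.65,0,0,0,0,0,-8.3],[0.65,0,0,0,0,0,-8.2],[0.65,0,0,0,0,0,0],[0.65,0,0,0,0,0,0]]' 30
python3 - <<'E'
from h import *
from station import calibration,ctrl,get_image
import pickle
k=calibration("wrist");im=get_image("wrist");cv2.imwrite("pics/w1.png",im[:,:,::-1]);pickle.dump(k,open("w1.pkl","wb"))
rel(ctrl,[.5489,.3116,.3],down(163))
E
```

```text
t: 2.5
tool_pos: [0.5683, -0.2363, 0.3303]
tool_rot: [2.559, 1.822, 0.0]
contact_force: [0.0, -0.4, 0.7]
opening: 0.0553
t 2.55 pos [ 0.5683 -0.2363  0.3303] q [-0.51 -0.01  1.51  0.    1.64 -0.18] F [ 0.2 -0.9  0.3] op 0.0554
shift mm (tool now) [ 511.4 -197.5   30.3] turn deg [  0.    -0.   -92.08]
```

View pics/w1.png

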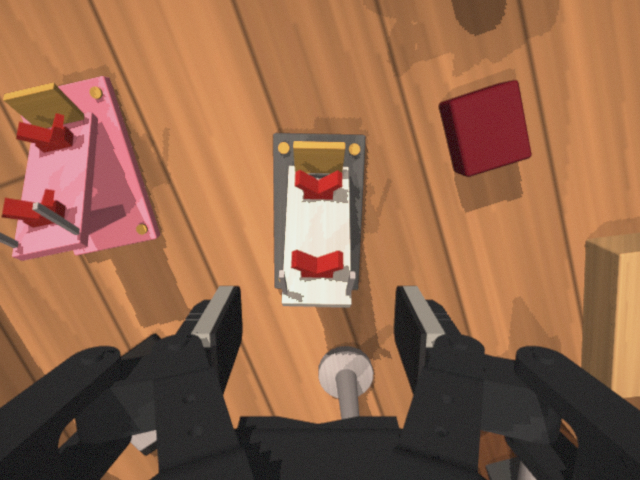

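```bash
python3 - <<'E'
import cv2
a=cv2.imread("pics/w1.png")[125:315,255:385]; cv2.imwrite("pics/w1c.png",cv2.resize(a,None,fx=3.1,fy=3.1,interpolation=cv2.INTER_CUBIC))
E
```

```text
(no output)
```

View pics/w1c.png

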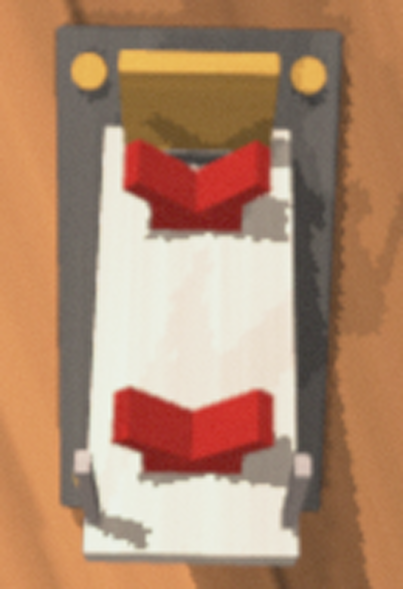

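```bash
cat >> h.py <<'E'
def bedpose(p):
    c=np.cos(p[2]);s=np.sin(p[2]);Rc=np.array([[c,-s,0],[s,c,0],[0,0,1]])
    a=np.radians(40);Rb=Rc@np.array([[np.cos(a),0,-np.sin(a)],[0,1,0],[np.sin(a),0,np.cos(a)]])
    return Rc,Rb,np.array([p[0],p[1],.075])
E
python3 - <<'E'
from h import *
import pickle
from scipy.optimize import least_squares
k=pickle.load(open("w1.pkl","rb"))
B=[(75,-32,0),(75,32,0),(-75,-32,0),(-75,32,0),(-65,-25,45),(-65,25,45)]
C=[(-90,-50,15),(-90,50,15)]
U=np.array([(83,553),(299,553),(105,127),(290,128),(122,73),(278,73),(58,28),(342,30)])/3.1+[255,125]
def f(p,full=False):
    Rc,Rb,o=bedpose(p)
    X=np.r_[o+np.array(B)/1e3@Rb.T,np.array([p[0],p[1],0])+np.array(C)/1e3@Rc.T]
    return (proj(k,X)-U).ravel()
r=least_squares(f,[.556,-.2745,np.radians(-109)],loss="soft_l1")
print(r.x[:2].round(4),np.degrees(r.x[2]).round(2));print(f(r.x).reshape(-1,2).round(1))
p=r.x;Rc,Rb,o=bedpose(p)
sad=[(x,y,30) for x in(-50,-34,34,50) for y in(-23,23)]
print(((proj(k,o+np.array(sad)/1e3@Rb.T)-[255,125])*3.1).round(0).tolist())
print("mandrel",ray(k,(346,376),.01).round(3),"seat",(o+Rb@[0,0,.036]).round(4))
pickle.dump(p,open("bed.pkl","wb"))
E
```

```text
[ 0.5554 -0.2736] -110.0
[[ 0.3 -0.2]
 [ 0.4  0.8]
 [-0.1 -0.4]
 [ 0.1  0.2]
 [-1.2 -0.6]
 [ 0.6  0.3]
 [-1.1 -0.4]
 [ 0.3  0.4]]
[[125.0, 139.0], [271.0, 142.0], [123.0, 183.0], [271.0, 185.0], [115.0, 386.0], [275.0, 388.0], [113.0, 438.0], [275.0, 441.0]]
mandrel [ 0.521 -0.485  0.01 ] seat [ 0.5633 -0.2518  0.1026]
```

```bash
python3 -m creep '[[0.65,0.025,-0.010,0,0,0,0],[0.65,0.045,-0.0175,0,0,0,0],[0.65,0.045,-0.0175,0,0,0,0],[0.65,0.045,-0.0175,0,0,0,0],[0.65,0.045,-0.0175,0,0,0,0],[0.65,0.045,-0.0175,0,0,0,0],[0.65,0.045,-0.0175,0,0,0,0],[0.65,0.045,-0.0175,0,0,0,0],[0.65,0.045,-0.0175,0,0,0,0],[0.65,0.045,-0.0175,0,0,0,0],[0.65,0.045,-0.0175,0,0,0,0],[0.65,0.036,-0.0125,0,0,0,0]]'
python3 -m creep '[[0.65,0,0,0.010,0,0,-8.4],[0.65,0,0,0.010,0,0,-8.4],[0.65,0,0,0.010,0,0,-8.4],[0.65,0,0,0.010,0,0,-8.4],[0.65,0,0,0.010,0,0,-8.4],[0.65,0,0,0.010,0,0,-8.4],[0.65,0,0,0.010,0,0,-8.4],[0.65,0,0,0.010,0,0,-8.4],[0.65,0,0,0,0,0,-8.4],[0.65,0,0,0,0,0,-8.4],[0.65,0,0,0,0,0,-8],[0.65,0,0,0,0,0,0],[0.65,0,0,0,0,0,0]]'
python3 - <<'E'
from h import *
from station import calibration,ctrl,get_image
import pickle
k=calibration("wrist");im=get_image("wrist");cv2.imwrite("pics/w2.png",im[:,:,::-1]);pickle.dump(k,open("w2.pkl","wb"))
rel(ctrl,[.5489,.3116,.3],down(163))
m=cv2.inRange(cv2.cvtColor(im,cv2.COLOR_RGB2HSV),(60,90,20),(90,255,255))
n,l,s,c=cv2.connectedComponentsWithStats(m)
for i in range(1,n):
    if s[i,4]<500: continue
    cnt=cv2.findContours((l==i).astype('uint8'),0,2)[0][0]; r=cv2.minAreaRect(cnt); print(s[i],np.round(r[0],1),np.round(cv2.boxPoints(r),1).tolist())
E
```

```text
t: 3.75
tool_pos: [0.5466, 0.3139, 0.3304]
tool_rot: [-2.557, -1.825, -0.001]
contact_force: [0.3, 1.0, 0.4]
opening: 0.0556
t: 5.05
tool_pos: [0.5473, 0.3112, 0.2503]
tool_rot: [0.469, 3.106, 0.0]
contact_force: [-1.0, 0.1, -0.2]
opening: 0.0556
t 5.1 pos [0.5474 0.3112 0.2503] q [ 0.4   0.05  1.58  0.    1.51 -0.87] F [-0.1  0.4 -0.4] op 0.0556
shift mm (tool now) [ -1.4   0.8 -49.7] turn deg [ 0.    0.   -0.12]
[ 111  123   46  152 4335] [134.5 197.8] [[110.19999694824219, 123.4000015258789], [139.6999969482422, 119.69999694824219], [158.8000030517578, 272.29998779296875], [129.1999969482422, 276.0]]
[ 192  123   62  164 8399] [223.6 204.4] [[191.6999969482422, 124.0], [245.8000030517578, 120.80000305175781], [255.5, 284.79998779296875], [201.39999389648438, 288.0]]
[ 302  122   40  158 5914] [321.5 200.5] [[302.0, 122.0], [341.0, 122.0], [341.0, 279.0], [302.0, 279.0]]
```

View pics/w2.png

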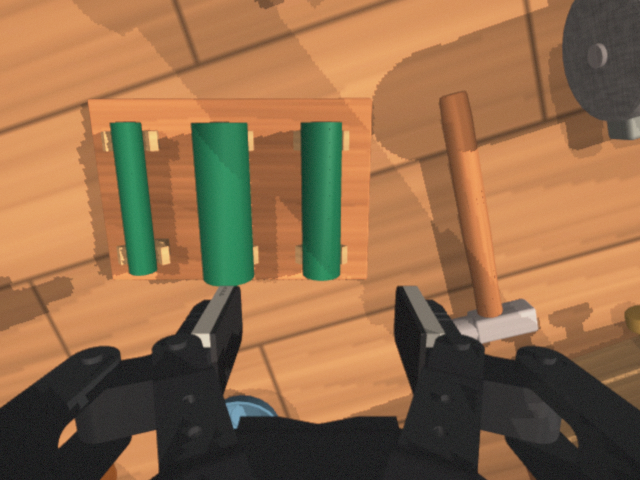

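```bash
python3 - <<'E'
from h import *
import pickle
from scipy.optimize import least_squares
from station import ctrl
k=pickle.load(open("w2.pkl","rb"))
im=cv2.imread("pics/w2.png");m=cv2.inRange(cv2.cvtColor(im,cv2.COLOR_BGR2HSV),(60,90,20),(90,255,255))
a=np.linspace(0,2*np.pi,60)
def sil(P):
    rows=np.array([150,260.]);out=[P[:,1].min(),P[:,1].max()]
    return out
def obs():
    s=m[115:290,296:350]; ys,xs=np.nonzero(s); v=[ys.min()+115,ys.max()+116]
    for r in(150,250):
        x=np.nonzero(m[r,290:360])[0]+290; v+=[x.min(),x.max()+1]
    return np.array(v,float)
def pred(p,D=.034):
    d=np.array([np.cos(p[2]),np.sin(p[2]),0]);e=np.array([-d[1],d[0],0]);c=np.array([p[0],p[1],.048])
    P=np.array([c+s*.065*d+D/2*(np.cos(t)*e+np.sin(t)*np.array([0,0,1])) for s in(-1,1) for t in a])
    h=cv2.convexHull(proj(k,P).astype(np.float32)*16)/16
    M=np.zeros((480*4,640*4),np.uint8); h=h[:,0]
    v=[h[:,1].min(),h[:,1].max()]
    for r in(150.5,250.5):
        xs=[]
        for A,B in zip(h,np.roll(h,-1,0)):
            if (A[1]-r)*(B[1]-r)<0: xs.append(A[0]+(B[0]-A[0])*(r-A[1])/(B[1]-A[1]))
        v+=[min(xs),max(xs)]
    return np.array(v)
o=obs()
for D in(.024,.034,.044):
    r=least_squares(lambda p:pred(p,D)-o,[.549,.312,np.radians(163)],diff_step=1e-4)
    print(D,r.x[:2].round(4),np.degrees(r.x[2]).round(2),r.fun.round(1))
    if D==.034: rel(ctrl,[r.x[0],r.x[1],.025],down(np.degrees(r.x[2])))
E
```

```text
0.024 [0.5491 0.3136] 163.0 [ 0.6 -0.6  4.8 -4.8  4.8 -4.7]
0.034 [0.5483 0.3139] 162.98 [-0.5  0.6 -1.3  1.3 -1.   1. ]
t 5.1 pos [0.5474 0.3112 0.2503] q [ 0.4   0.05  1.58  0.    1.51 -0.87] F [-0.1  0.4 -0.4] op 0.0556
shift mm (tool now) [-1.000e-01  2.800e+00  2.253e+02] turn deg [ 0.   0.  -0.1]
0.044 [0.5474 0.3141] 162.92 [-1.7  1.8 -7.4  7.5 -6.8  6.7]
```

```bash
python3 -m creep '[[0.65,0,0.0028,0.030,0,0,0],[0.65,0,0,0.045,0,0,0],[0.65,0,0,0.045,0,0,0],[0.65,0,0,0.040,0,0,0],[0.65,0,0,0.030,0,0,0],[0.65,0,0,0.020,0,0,0],[0.65,0,0,0.010,0,0,0],[0.65,0,0,0.005,0,0,0],[0.65,0,0,0,0,0,0],[0.5,0,0,0,0,0,0],[0.4,0,0,0,0,0,0],[0.3,0,0,0,0,0,0],[0.2,0,0,0,0,0,0],[0.2,0,0,0,0,0,0],[0.2,0,0,0,0,0,0]]' 28
python3 - <<'E'
from h import *
from station import calibration,ctrl,get_image
k=calibration("wrist");im=get_image("wrist");cv2.imwrite("pics/w3.png",im[:,:,::-1])
rel(ctrl,[.5483,.3139,.025],down(163))
E
```

```text
t: 6.6
tool_pos: [0.5491, 0.3135, 0.0271]
tool_rot: [0.463, 3.106, -0.001]
contact_force: [-2.4, -4.1, 6.2]
opening: 0.0329
t 6.65 pos [0.549  0.3135 0.027 ] q [ 0.4   0.27  1.73 -0.    1.14 -0.87] F [-1.5 -4.7  6.3] op 0.033
shift mm (tool now) [0.8 0.2 2. ] turn deg [-0.01  0.09  0.06]
```

View pics/w3.png

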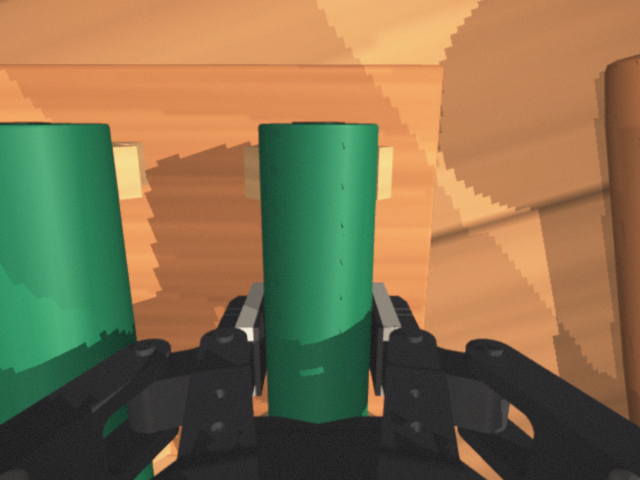

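```bash
python3 -m creep '[[0.2,0,0,-0.005,0,0,0],[0.2,0,0,-0.015,0,0,0],[0.2,0,0,-0.030,0,0,0],[0.2,0,0,-0.045,0,0,0],[0.2,0,0,-0.045,0,0,0],[0.2,0,0,-0.045,0,0,0],[0.2,0,0,-0.045,0,0,0],[0.2,0,0,-0.045,0,0,0],[0.2,0,0,-0.030,0,0,0],[0.2,0,0,-0.015,0,0,0],[0.2,0,0,0,0,0,0]]'
cat >> h.py <<'E'
OFF=np.array([.0008,0,-.021])
import pickle
def place(bx,bz):
    Rc,Rb,o=bedpose(pickle.load(open("bed.pkl","rb")))
    R=np.c_[-Rb[:,0],Rb[:,1],-Rb[:,2]]
    return o+Rb@np.array([bx,0,.036+bz])-R@OFF,R
E
python3 - <<'E'
from h import *
from station import ctrl
P,R=place(.006,.1);print(P.round(4)); rel(ctrl,P,R);rel(ctrl,P,down(70))
E
```

```text
t: 7.75
tool_pos: [0.5488, 0.3144, 0.3489]
tool_rot: [0.462, 3.103, 0.005]
contact_force: [0.4, -0.3, -0.3]
opening: 0.0331
[ 0.5789 -0.209   0.1675]
t 7.75 pos [0.5488 0.3144 0.3489] q [ 0.4   0.02  1.45  0.    1.66 -0.87] F [ 0.4 -0.3 -0.3] op 0.0331
shift mm (tool now) [-180.4 -492.7  180.2] turn deg [ 32.71 -30.67  88.77]
t 7.75 pos [0.5488 0.3144 0.3489] q [ 0.4   0.02  1.45  0.    1.66 -0.87] F [ 0.4 -0.3 -0.3] op 0.0331
shift mm (tool now) [-180.4 -492.7  180.2] turn deg [ 0.37  0.   93.07]
```

```bash
python3 -m creep '[[0.2,-0.008,-0.022,0,0,0,0],[0.2,-0.016,-0.044,0,0,0,0],[0.2,-0.016,-0.044,0,0,0,0],[0.2,-0.016,-0.044,0,0,0,0],[0.2,-0.016,-0.044,0,0,0,0],[0.2,-0.016,-0.044,0,0,0,0],[0.2,-0.016,-0.044,0,0,0,0],[0.2,-0.016,-0.044,0,0,0,0],[0.2,-0.016,-0.044,0,0,0,0],[0.2,-0.016,-0.044,0,0,0,0],[0.2,-0.016,-0.044,0,0,0,0],[0.2,-0.012,-0.031,0,0,0,0],[0.2,0,0,0,0,0,0]]'
python3 -m creep '[[0.2,0,0,0,0,0,4],[0.2,0,0,0,0,0,8],[0.2,0,0,0,0,0,8],[0.2,0,0,0,0,0,8],[0.2,0,0,0,0,0,8],[0.2,0,0,0,0,0,8],[0.2,0,0,0,0,0,8],[0.2,0,0,0,0,0,8],[0.2,0,0,0,0,0,8],[0.2,0,0,0,0,0,8],[0.2,0,0,0,0,0,8],[0.2,0,0,0,0,0,8],[0.2,0,0,0,0,0,1],[0.2,0,0,0,0,0,0]]'
python3 - <<'E'
from h import *
from station import ctrl
P,R=place(.006,.1); rel(ctrl,P,R)
E
```

```text
t: 9.05
tool_pos: [0.5754, -0.2137, 0.341]
tool_rot: [-0.47, -3.1, -0.002]
contact_force: [-0.4, 0.7, -1.1]
opening: 0.0331
t: 10.45
tool_pos: [0.5763, -0.2093, 0.3434]
tool_rot: [-2.568, -1.806, 0.002]
contact_force: [-0.3, 0.6, -0.9]
opening: 0.0332
t 10.45 pos [ 0.5763 -0.2093  0.3434] q [-0.47 -0.02  1.5   0.    1.66 -0.12] F [-0.3  0.6 -0.9] op 0.0332
shift mm (tool now) [  1.1   2.9 176. ] turn deg [ -0.07 -40.03   0.28]
```

Now tilt -40° about tool y at height.

```bash
python3 -m creep '[[0.2,0,0,0,0,-5,0],[0.2,0,0,0,0,-7,0],[0.2,0,0,0,0,-7,0],[0.2,0,0,0,0,-7,0],[0.2,0,0,0,0,-7,0],[0.2,0,0,0,0,-5,0],[0.2,0,0,0,0,-2,0],[0.2,0,0,0,0,0,0],[0.2,0,0,0,0,0,0]]'
python3 - <<'E'
from h import *
from station import ctrl
P,R=place(.006,.06); rel(ctrl,P,R)
E
```

```text
t: 11.35
tool_pos: [0.5767, -0.2099, 0.3447]
tool_rot: [2.155, 1.514, -0.784]
contact_force: [-0.8, -0.3, -0.1]
opening: 0.033
t 11.35 pos [ 0.5767 -0.2099  0.3447] q [-0.18  0.06  1.52 -0.69  1.67  0.14] F [-0.8 -0.3 -0.1] op 0.033
shift mm (tool now) [115.    2.1 174.9] turn deg [ 0.02 -0.05  0.16]
```

```bash
python3 -m creep '[[0.2,0.010,0.002,0.015,0,0,0],[0.2,0.021,0,0.032,0,0,0],[0.2,0.021,0,0.032,0,0,0],[0.2,0.021,0,0.032,0,0,0],[0.2,0.021,0,0.032,0,0,0],[0.2,0.013,0,0.020,0,0,0],[0.2,0.008,0,0.012,0,0,0],[0.2,0,0,0,0,0,0],[0.2,0,0,0,0,0,0]]'
python3 - <<'E'
from h import *
from station import ctrl,get_image
P,R=place(.006,.0); rel(ctrl,P,R)
im=get_image("wrist")[:,:,::-1]; s=get_image("scene")[150:270,170:330,::-1]
cv2.imwrite("pics/p4.png",np.vstack([cv2.resize(im,(400,300)),cv2.resize(s,(400,300),interpolation=cv2.INTER_CUBIC)]))
E
```

```text
t: 12.25
tool_pos: [0.5708, -0.2342, 0.1382]
tool_rot: [2.155, 1.51, -0.783]
contact_force: [0.8, -0.8, -0.3]
opening: 0.0332
t 12.25 pos [ 0.5708 -0.2342  0.1382] q [-0.22  0.22  1.71 -0.71  1.38  0.33] F [ 0.8 -0.8 -0.3] op 0.0332
shift mm (tool now) [ 1.5 -1.1 60.6] turn deg [ 0.09 -0.   -0.02]
```

View pics/p4.png

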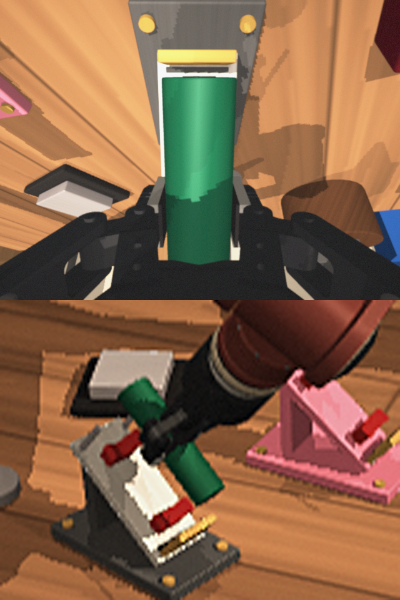

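```bash
python3 -m creep '[[0.2,0,-0.001,0.010,0,0,0],[0.2,0,0,0.015,0,0,0],[0.2,0,0,0.012,0,0,0],[0.2,0,0,0.008,0,0,0],[0.2,0,0,0.005,0,0,0],[0.2,0,0,0,0,0,0],[0.2,0,0,0,0,0,0]]'
python3 - <<'E'
from h import *
from station import ctrl
P,R=place(.006,.0); rel(ctrl,P,R); print(R.T@ctrl.get_obs()["contact_force"])
E
python3 -m creep '[[0.2,0,0,0.002,0,0,0],[0.2,0,0,0.002,0,0,0],[0.2,0,0,0.002,0,0,0],[0.2,0,0,0,0,0,0],[0.2,0,0,0,0,0,0]]'
python3 - <<'E'
from h import *
from station import ctrl
P,R=place(.006,.0); rel(ctrl,P,R); print(R.T@ctrl.get_obs()["contact_force"])
E
```

```text
t: 13.05
tool_pos: [0.5584, -0.2638, 0.0991]
tool_rot: [2.155, 1.511, -0.784]
contact_force: [-0.3, 0.8, -0.1]
opening: 0.0331
t 13.05 pos [ 0.5584 -0.2638  0.0991] q [-0.27  0.25  1.74 -0.73  1.3   0.34] F [-0.3  0.8 -0.1] op 0.0331
shift mm (tool now) [ 0.8  0.5 10. ] turn deg [0.04 0.   0.03]
[ 0.54361002 -0.56279123 -0.30656528]
t: 13.55
tool_pos: [0.557, -0.2673, 0.0944]
tool_rot: [2.155, 1.511, -0.784]
contact_force: [0.3, -0.1, -0.6]
opening: 0.033
t 13.55 pos [ 0.557  -0.2673  0.0944] q [-0.28  0.26  1.75 -0.73  1.29  0.34] F [ 0.3 -0.1 -0.6] op 0.033
shift mm (tool now) [0.7 0.7 4. ] turn deg [0.03 0.   0.05]
[0.40357815 0.27992417 0.47475244]
```

```bash
cat > st.py <<'E'
from h import *
from station import ctrl
P,R=place(0,.0); rel(ctrl,P,R); print("Ftool",(R.T@ctrl.get_obs()["contact_force"]).round(1))
E
python3 -m creep '[[0.2,0,0.0005,0.001,0,0,0],[0.2,0,0,0.001,0,0,0],[0.2,0,0,0.001,0,0,0],[0.2,0,0,0,0,0,0]]'; python3 st.py
python3 -m creep '[[0.2,0,0,0.001,0,0,0],[0.2,0,0,0,0,0,0]]'; python3 st.py
```

```text
t: 13.95
tool_pos: [0.5569, -0.2692, 0.0923]
tool_rot: [2.155, 1.511, -0.784]
contact_force: [-0.3, 1.5, 0.1]
opening: 0.0331
t 13.95 pos [ 0.5569 -0.2692  0.0923] q [-0.28  0.26  1.75 -0.73  1.28  0.34] F [-0.3  1.5  0.1] op 0.0331
shift mm (tool now) [6.7 0.1 1.2] turn deg [ 0.03 -0.01  0.03]
Ftool [ 1.  -0.8 -0.9]
t: 14.15
tool_pos: [0.5569, -0.2693, 0.0922]
tool_rot: [2.156, 1.51, -0.784]
contact_force: [-1.8, 6.6, 4.3]
opening: 0.0333
t 14.15 pos [ 0.5569 -0.2693  0.0922] q [-0.28  0.26  1.75 -0.73  1.28  0.34] F [-1.8  6.6  4.3] op 0.0333
shift mm (tool now) [6.8 0.1 1.1] turn deg [ 0.03 -0.02  0.01]
Ftool [ 1.5 -4.  -6.9]
```

```bash
python3 -m creep '[[0.2,0.001,-0.0004,-0.0005,0,0,0],[0.2,0.001,0,0,0,0,0],[0.2,0.001,0,0,0,0,0],[0.2,0.001,0,0,0,0,0],[0.2,0,0,0,0,0,0]]'; python3 st.py
python3 -m creep '[[0.2,0.001,0,0,0,0,0],[0.2,0,0,0,0,0,0]]'; python3 st.py
```

```text
t: 14.65
tool_pos: [0.5574, -0.2669, 0.0898]
tool_rot: [2.155, 1.51, -0.785]
contact_force: [-3.1, 0.9, 5.0]
opening: 0.0334
t 14.65 pos [ 0.5574 -0.2669  0.0898] q [-0.28  0.26  1.75 -0.73  1.28  0.35] F [-3.1  0.9  5. ] op 0.0334
shift mm (tool now) [3.3 0.4 0.8] turn deg [0.02 0.06 0.01]
Ftool [-3.4 -3.2 -3.7]
t: 14.85
tool_pos: [0.5577, -0.2661, 0.0891]
tool_rot: [2.155, 1.509, -0.785]
contact_force: [-3.2, 0.9, 3.9]
opening: 0.0332
t 14.85 pos [ 0.5577 -0.2661  0.0891] q [-0.27  0.26  1.75 -0.73  1.28  0.35] F [-3.2  0.9  3.9] op 0.0332
shift mm (tool now) [2.3 0.5 0.8] turn deg [0.02 0.06 0.01]
Ftool [-2.7 -3.3 -2.8]
```

```bash
python3 -m creep '[[0.2,0.001,0,0,0,0,0],[0.2,0,0,0,0,0,0]]'; python3 st.py
python3 -m creep '[[0.2,0.001,0,0,0,0,0],[0.2,0,0,0,0,0,0]]'; python3 st.py
```

```text
t: 15.05
tool_pos: [0.5579, -0.2654, 0.0885]
tool_rot: [2.155, 1.51, -0.786]
contact_force: [-3.0, 1.0, 4.7]
opening: 0.0328
t 15.05 pos [ 0.5579 -0.2654  0.0885] q [-0.27  0.27  1.75 -0.73  1.28  0.35] F [-3.   1.   4.7] op 0.0328
shift mm (tool now) [1.3 0.5 0.8] turn deg [0.02 0.06 0.01]
Ftool [-3.1 -3.1 -3.5]
t: 15.25
tool_pos: [0.5582, -0.2647, 0.0878]
tool_rot: [2.155, 1.51, -0.786]
contact_force: [-3.3, 1.7, 4.6]
opening: 0.033
t 15.25 pos [ 0.5582 -0.2647  0.0878] q [-0.27  0.27  1.75 -0.73  1.28  0.35] F [-3.3  1.7  4.6] op 0.033
shift mm (tool now) [0.3 0.5 0.8] turn deg [0.02 0.06 0.01]
Ftool [-2.6 -3.7 -3.8]
```

```bash
python3 -m creep '[[0.2,0.001,0,0,0,0,0],[0.2,0,0,0,0,0,0]]'; python3 st.py
python3 -m creep '[[0.2,0.001,0,0,0,0,0],[0.2,0,0,0,0,0,0]]'; python3 st.py
```

```text
t: 15.45
tool_pos: [0.5585, -0.264, 0.0872]
tool_rot: [2.155, 1.51, -0.785]
contact_force: [-2.6, 1.4, 5.1]
opening: 0.0328
t 15.45 pos [ 0.5585 -0.264   0.0872] q [-0.27  0.27  1.75 -0.73  1.28  0.35] F [-2.6  1.4  5.1] op 0.0328
shift mm (tool now) [-0.7  0.4  0.8] turn deg [0.02 0.06 0.01]
Ftool [-2.9 -2.9 -4.2]
t: 15.65
tool_pos: [0.5585, -0.2638, 0.087]
tool_rot: [2.154, 1.509, -0.787]
contact_force: [-3.0, -0.2, 5.8]
opening: 0.0337
t 15.65 pos [ 0.5585 -0.2638  0.087 ] q [-0.27  0.27  1.75 -0.73  1.28  0.35] F [-3.  -0.2  5.8] op 0.0337
shift mm (tool now) [-0.9  0.4  0.8] turn deg [0.   0.14 0.01]
Ftool [-4.7 -2.7 -3.7]
```

```bash
python3 -m creep '[[0.2,0.001,0,0,0,0,0],[0.2,0,0,0,0,0,0]]'; python3 st.py
python3 - <<'E'
from h import *
from station import get_image
cv2.imwrite("pics/p5.png",cv2.resize(get_image("wrist")[60:330,190:450,::-1],None,fx=2,fy=2,interpolation=cv2.INTER_CUBIC))
E
```

```text
t: 15.85
tool_pos: [0.5585, -0.2638, 0.0871]
tool_rot: [2.154, 1.507, -0.789]
contact_force: [-4.8, -3.1, 7.9]
opening: 0.0332
t 15.85 pos [ 0.5585 -0.2638  0.0871] q [-0.27  0.27  1.75 -0.74  1.29  0.35] F [-4.8 -3.1  7.9] op 0.0332
shift mm (tool now) [-0.9  0.4  0.8] turn deg [-0.03  0.25 -0.01]
Ftool [-8.6 -3.4 -3.2]
```

View pics/p5.png

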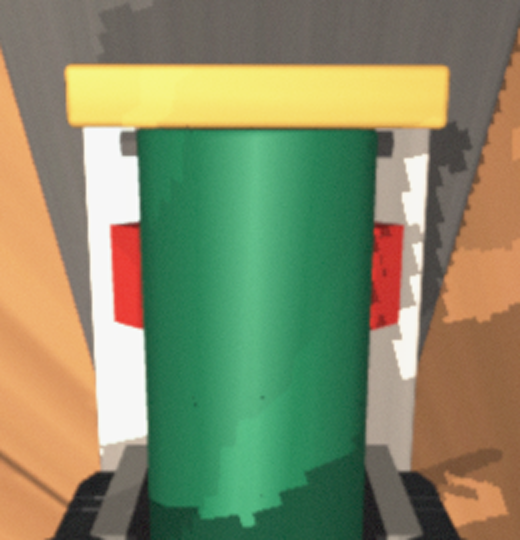

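```bash
python3 -m creep '[[0.2,-0.0005,-0.0003,0,0,0,0],[0.35,0,0,0,0,0,0],[0.42,0,0,0,0,0,0],[0.5,0,0,0,0,0,0],[0.65,0,0,0,0,0,0],[0.65,0,0,0,0,0,0],[0.65,0,0,0,0,0,0],[0.65,0,0,-0.005,0,0,0],[0.65,0,0,-0.010,0,0,0],[0.65,0,0,-0.020,0,0,0],[0.65,0,0,-0.030,0,0,0],[0.65,0,0,-0.030,0,0,0],[0.65,0,0,-0.030,0,0,0],[0.65,0,0,-0.020,0,0,0],[0.65,0,0,0,0,0,0],[0.65,0,0,0,0,0,0]]'
python3 - <<'E'
from h import *
from station import get_image,ctrl,calibration
k=calibration("wrist");w=get_image("wrist")[:,:,::-1];s=get_image("scene")[150:270,170:330,::-1]
P,R=place(0,0);rel(ctrl,P,R)
Rc,Rb,o=bedpose(pickle.load(open("bed.pkl","rb")))
X=o+np.array([(-65,0,53),(65,0,53),(-65,-17,36),(-65,17,36)])/1e3@Rb.T
print("expected tube pts in 1.. wrist px",proj(k,X).round(0).tolist())
w=w.copy()
for p in proj(k,X): cv2.circle(w,tuple(int(v) for v in p.round()),2,(255,0,255),1)
cv2.imwrite("pics/p6.png",np.hstack([cv2.resize(w,(480,360)),cv2.resize(s,(320,360),interpolation=cv2.INTER_CUBIC)]))
E
```

```text
t: 17.5
tool_pos: [0.5905, -0.1746, 0.197]
tool_rot: [2.155, 1.511, -0.783]
contact_force: [0.0, -0.3, -0.9]
opening: 0.0556
t 17.6 pos [ 0.5895 -0.1752  0.1953] q [-0.12  0.19  1.64 -0.68  1.52  0.33] F [ 0.5 -0.7 -0.1] op 0.0557
shift mm (tool now) [ -3.2   1.9 144.1] turn deg [-0.07  0.02  0.1 ]
expected tube pts in 1.. wrist px [[319.0, 124.0], [319.0, 326.0], [292.0, 124.0], [346.0, 124.0]]
```

View pics/p6.png

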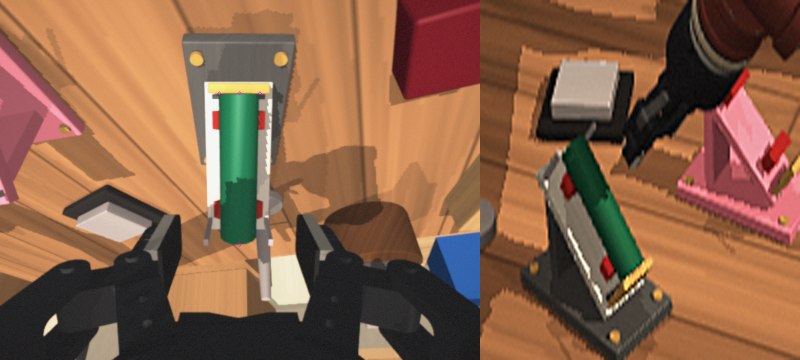

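```bash
python3 -m creep '[[0.65,0,0,-0.02,0,0,0],[0.65,0,0,0,0,0,0],[0.65,0,0,0,0,0,0],[0.65,0,0,0,0,0,0]]'
python3 - <<'E'
from h import *
from station import get_image,finish_job
a=cv2.imread("pics/top0.png");b=get_image("top")[:,:,::-1]
for im in(a,b):
    m=cv2.inRange(cv2.cvtColor(np.ascontiguousarray(im),cv2.COLOR_BGR2HSV),(60,90,30),(90,255,255))
    n,l,s,c=cv2.connectedComponentsWithStats(m);print([(s[i,4],c[i].round(1).tolist()) for i in range(1,n) if s[i,4]>150])
print(finish_job())
E
```

```text
t: 18.0
tool_pos: [0.594, -0.1633, 0.2107]
tool_rot: [2.156, 1.511, -0.787]
contact_force: [0.7, -0.8, 0.1]
opening: 0.0554
[(np.int32(598), [196.6, 244.8]), (np.int32(847), [227.5, 253.7]), (np.int32(403), [259.9, 264.2])]
[(np.int32(608), [435.6, 234.2]), (np.int32(822), [227.6, 253.8]), (np.int32(400), [259.8, 264.3])]
the job is handed in; nothing more can be done
None
```

The 34 mm tube is lying in the red saddles of the grey cradle, its lower end against the brass stop. I handed the job in at about 18 s, with no verdict reported.

- **Choice and grip:** I picked the tube by its width in the pictures and gripped it at 28 N.
- **Placing:** I tilted it 40° and lowered it onto the saddles, where contact was about 7 N. Then I slid it down in 1 mm steps until it stopped against the brass plate at about 9 N, and let go while it rested there.
- **Last checks:** After release the wrist and scene pictures show the tube on both saddles and touching the stop, in line with where I expected it. The gripper is open, clear and not in contact. The thick and thin tubes haven't moved (within 0.1 pixel in the top view).
- **Small disagreements:** The tube touched the saddles about 1 mm higher than predicted, and reached the stop about 1 mm further than predicted. Both are within the calibration error.
- **Not checked:** I didn't measure the other things on the bench again at the end. The arm kept clear of them throughout.

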